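Draw the clamp in on the gearbox housing

ROBOT

A 7-joint arm with a two-finger parallel gripper is mounted at the origin on the work surface. World frame = base frame: x ahead of the robot, y to its left, z up, the work surface at z = 0. Lengths are in m, angles in rad, forces in N, time in s.
With the tool pointing down it reaches from about 0.425 to 0.925 m from the base axis. Payload 6.8 kg.
Tool frame: the origin (TCP) lies at the very end of the fingers, on their centre line; the grasp point (between the pads) lies 19 mm behind it (r.tcp_to_grasp is the distance from the TCP to the grasp point, in m); z points along the fingers, y is the line along which they close (so a half turn about z gives the same grasp; the last joint's range is limited). The gripper opens to 85 mm and grips with 20 to 120 N. Pads are 22 mm wide; open, the fingers measure 114 mm over their backs; the gripper's body (76 mm by 85 mm) begins 54 mm behind the grasp point. The pads swing forward as they close: fully open they stand 13 mm farther back than shut.
Start: joints at [-1.307, 0.477, 0.022, 1.555, -0.011, 1.109, -0.083], TCP at [0.245, 0.629, 0.208] pointing down, gripper open.
Joint ranges: [-2.96, 2.96], [-0.34, 2.1], [-1.41, 1.46], [0.24, 2.44], [-1.37, 4.51], [0.17, 1.92], [-2.96, 2.96]. Speed limits (rad/s): [2.39, 2.39, 3.14, 3.14, 3.14, 3.14, 3.14].

INTERFACE

Orientations are given as a rotation vector (axis times angle).
In Python, from bench import r gives the robot as it stands.
- The arm moves only by the tool step_arm, never from a script. Its argument "moves" is a list of rows, each a list of 7 numbers: the shift along the tool's x, y, z in mm, then the turn, a rotation vector about the tool's x, y, z in rad, then the finger opening in mm, from 0 to 85.4. A call has 1 to 8 rows; each row is the pose to reach, as a shift and turn from the pose commanded when the call began, along the tool's axes at that moment; what a row does not reach only later rows make up. A row lasts 1/10 s, in which the tool goes at most 50 mm and 8.59 degrees, less where a joint would pass 70% of its speed; a pose out of reach is approached as far as the arm can. A call with a gripper value outside its range is refused whole. The fingers move at their own pace and stop on an object; "grip_force" is the grip in N (left out, the last holds). Time passes only in rows, so rows that repeat a pose let the fingers close. It gives the time, the measured TCP pose, the force, the opening and the grip force at its end, in the units of the state.
- r.get_obs(): the state, without advancing time (a new reading comes with each control period).
- r.grab_frame(name): name is "scene" or "top" or "wrist"; returns a dict with "image" (420x560x3 uint8, red, green, blue), "depth" (420x560 float32, m along the optical axis (not along the pixel's ray), 0 where there is no reading), "mtx" (3x3 intrinsics, pixels), "k1" (the pictures are not rectified: a ray, as slopes to the right and down, at radius r is drawn at 1 + k1 r^2 times it, then the intrinsics apply), "rvec" (rotation vector, rad) and "tvec" (3), from world to camera coordinates, as OpenCV has them. Camera axes: x right, y down, z forward; pixel columns grow to the right and rows downward; lengths in m; the calibration is good to about 2 mm. A picture is of the moment at which its call begins.
- r.hand_in(): hands the job in; it is judged then, once.
The state is a dict: "clock": time; "joints": joint angles; "qvel": joint speeds; "tau": joint torques, N m; "tcp_pos": TCP position; "orientation": TCP orientation; "contact_force": force on the tool from outside, world axes, zero at the start; "moment": the same for the moment, N m; "grip_width": finger opening in m; "gripper_force": force on a finger pad.
Only numpy, scipy, OpenCV 4.12 (cv2) and the standard library are available. Lean on these libraries where they do the work, as an engineer would, in place of code of your own. Each camera call takes 0.05 s, during which the arm holds its last target. There are 200 camera calls.

TASK

One of the two holding frames on the bench has a gearbox housing in it. Swing the bar of that frame's turnbuckle from the side where it leans now, up and over to the far side until it stops, so that both red jaws draw in on the housing. Leave the empty frame's bar where it is, and let go.

Things in the scene. Friction and masses are not known exactly. Their poses are not given: they have to be found in the camera images.
- clamp_sleeve (a joint): turn (rad) of the steel turnbuckle body, 108 mm long, of the frame with the housing, about its level axis: 0 to 0.35 at the start, stop at 1.92. Its 12 mm bar leans 0.96 rad from vertical to the frame's -x at 0, is upright at 0.96, leans 0.96 rad to +x at 1.92. It is stiff (about 2 to 3 N at the grip), stays where it is left and draws each jaw in 5.5 mm per rad (quick thread)
- clamp_grip (a point): centre of the black roller grip (26 mm across, 40 mm long, level, along the frame's y, flat ends, turns freely on its pin) at the end of that bar, 100 mm from the turnbuckle's axis; 192 mm above the bench at joint 0 and 1.92, 235 mm when the bar is upright. Nothing stands within 40 mm beside it
- clamp_axis (a point): fixed point on the axis, mid-frame, 135 mm above the bench; y level along the turnbuckle, x level across it (the bar swings from -x to +x, +x within 0.4 rad of straight away from the robot's front), z up. Frame: base 130 x 250 mm (x, y), two red jaws 155 mm high some 80 mm either side along y; between them, under the turnbuckle, an aluminium housing 120 mm long, 90 mm across
- spare_grip (a point): centre of the like roller grip on the bar of the other frame, which is the same but empty (no housing between its jaws); not to be moved

How it is judged:
At the end, for the whole second after the job is handed in: the turnbuckle body of the frame with the housing is turned to within 0.18 rad (10 degrees) of its stop, jaws drawn in, and at rest (value of joint clamp_sleeve above 1.74 rad and velocity of joint clamp_sleeve between -0.05 and 0.05 rad/s); the robot touches nothing.
It fails at once if the grip of the empty frame's bar is moved by more than 20 mm (distance of spare_grip from where it was at the start of the episode above 0.02 m).
It also fails if it takes over 32 s, if anything falls off the work surface, if the arm or the gripper's body presses on something with over 40 N, if the wrist force passes 120 N, or if a joint passes its speed limit or range.

## Working session

There is one attempt and no reset: what is moved stays moved. The work goes in short steps, Python scripts to look and compute and a tool call to move; the robot and the scene stay as the last step left them, time stands still between calls to the robot, and variables do not carry over. Pictures are saved under pics/ and viewed, at most 10 in all, crops included, and the job is handed in when it is done.

Besides the shell and the picture viewer there is one more tool, called after "Call:" by a JSON object that holds its "fn" and its "kwargs", one argument or row to a line. step_arm: Moves the arm, as the interface text tells. Its arguments: {"type":"object","properties":{"moves":{"type":"array","items":{"type":"array","items":{"type":"number"}}},"grip_force":{"type":"number"}},"required":["moves"]}

```bash
mkdir -p pics; cat > h.py <<'E'
import numpy as np, cv2
from scipy.spatial.transform import Rotation as R
from bench import r
def grab(n):
    f=r.grab_frame(n); np.savez('%s.npz'%n,**f); return f
def load(n): return dict(np.load('%s.npz'%n))
def rays(f,uv):
    uv=np.array(uv,float).reshape(-1,2); K=f['mtx']
    d=(uv-K[[0,1],2])/K[[0,1],[0,1]]; s=d.copy()
    for _ in range(20): s=d/(1+float(f['k1'])*(s**2).sum(1,keepdims=True))
    Rm=cv2.Rodrigues(np.array(f['rvec'],float))[0]; t=np.array(f['tvec'],float).ravel()
    return -Rm.T@t, np.c_[s,np.ones(len(s))]@Rm   # origin, dirs with unit optical depth
def atz(f,uv,z):
    o,d=rays(f,uv); return o+d*((z-o[2])/d[:,2])[:,None]
def cloud(f):
    h,w=f['depth'].shape; u,v=np.meshgrid(np.arange(w),np.arange(h))
    o,d=rays(f,np.c_[u.ravel(),v.ravel()]); return (o+d*f['depth'].ravel()[:,None]).reshape(h,w,3)
E
python3 - <<'E'
from h import *
a=grab('scene');b=grab('top')
for n,f in (('scene',a),('top',b)):
    cv2.imwrite(f'pics/{n}0.png',f['image'][:,:,::-1])
    o,d=rays(f,[[280,210]]);print(n,o,d)
print(r.get_obs())
E
```

```text
scene [ 0.9913171  -0.29981615  0.61856785] [[-0.68924552  0.39569552 -0.60711899]]
top [ 0.34868569 -0.02640091  0.98570946] [[ 0.17581404  0.04618717 -0.98336473]]
{'clock': 0.1, 'joints': array([-1.30712858,  0.47771685,  0.02235711,  1.55633318, -0.01153144,
        1.10927598, -0.08310654]), 'qvel': array([-6.30500807e-04, -2.13630938e-03,  6.79439549e-04, -2.26842961e-03,
       -5.48195184e-07,  1.79093281e-04, -3.60500516e-04]), 'tau': array([ 4.18531694e-03, -5.97760391e+01,  1.61370814e+00, -2.81953222e+01,
        1.28370340e-02,  5.16334185e-03, -1.54396645e-05]), 'tcp_pos': array([0.24501166, 0.62836705, 0.20683181]), 'orientation': array([-5.80596875e-01, -3.08726893e+00,  2.50134157e-03]), 'contact_force': array([-0.65493535, -0.47138441,  0.20430974]), 'moment': array([0.02704781, 0.02357852, 0.01256444]), 'gripper_force': 0.0, 'grip_width': 0.08555201881705628}
```

View pics/scene0.png

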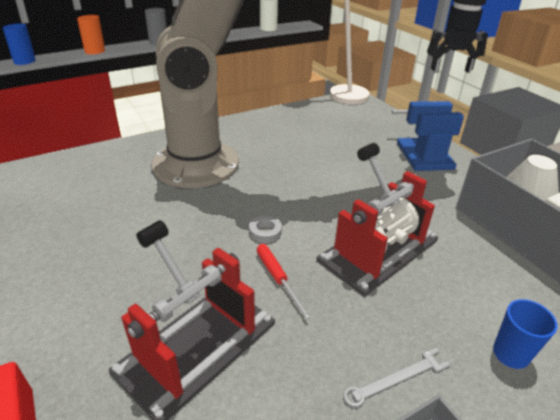

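View pics/top0.png

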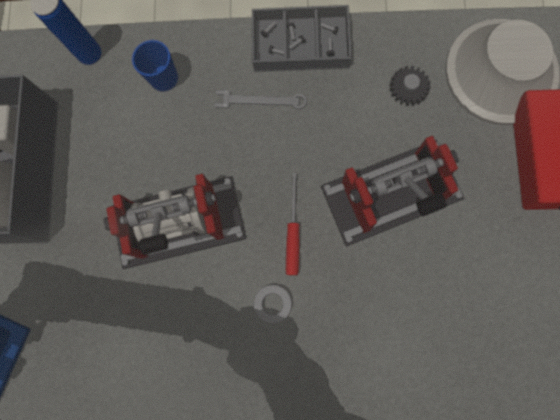

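The housing is in the left frame: scene picture about (390,210), with its grip at (368,152); top picture about (170,220), with its grip at (152,243). The empty frame is on the right in the top picture, about (400,190), with its grip at (430,203).

```bash
python3 - <<'E'
from h import *
for n,jb,gb in (('top',(95,165,240,270),(130,228,175,258)),('scene',(315,165,440,290),(352,140,384,164)),('top',(320,130,470,245),(412,188,450,216))):
    f=load(n);C=cloud(f);im=f['image'].astype(int);u,v=np.meshgrid(np.arange(560),np.arange(420))
    box=lambda b:(u>=b[0])&(u<=b[2])&(v>=b[1])&(v<=b[3])&(f['depth']>0)
    red=box(jb)&(im[...,0]>80)&(im[...,0]>2*im[...,1])&(C[...,2]>0.14)&(C[...,2]<.165)
    P=C[red]; print(n,'red',len(P),P.mean(0) if len(P) else '')
    if len(P)>10:
        _,lab,cen=cv2.kmeans(P[:,:2].astype(np.float32),2,None,(3,50,1e-4),5,cv2.KMEANS_PP_CENTERS)
        d=cen[0]-cen[1];print(' jaws',cen.tolist(),np.linalg.norm(d),'mid',cen.mean(0),'ydir deg',np.degrees(np.arctan2(d[1],d[0])))
    g=box(gb)&(im.max(2)<60)&(C[...,2]>.165)
    G=C[g];print(' grip',len(G),np.median(G,0),G.min(0),G.max(0), 'px',u[g].mean(),v[g].mean())
    c,s,V=np.linalg.svd(G-G.mean(0),full_matrices=False);print(' axis',V[0],s)
    print(' ray pts z.19/.21/.235',atz(f,[u[g].mean(),v[g].mean()],.2))
E
```

```text
top red 333 [0.5116896  0.20029099 0.15421858]
 jaws [[0.521233081817627, 0.14718638360500336], [0.4938367009162903, 0.29963308572769165]] 0.15488885 mid [0.50753486 0.22340974] ydir deg -79.81206
 grip 418 [0.43800171 0.20721061 0.21880794] [0.42352307 0.18670735 0.19256763] [0.45701985 0.22954929 0.22382923] px 152.98803827751198 243.85645933014354
 axis [-0.27005669  0.96160725  0.04879422] [0.24582037 0.13861753 0.07476527]
 ray pts z.19/.21/.235 [[0.44048519 0.21270805 0.2       ]]
scene red 440 [0.51025922 0.21331347 0.14919758]
 jaws [[0.49203795194625854, 0.29483482241630554], [0.5255832076072693, 0.14475369453430176]] 0.15378436 mid [0.5088106  0.21979426] ydir deg 102.59933
 grip 213 [0.44626223 0.19805255 0.21283913] [0.43355234 0.18675994 0.19721613] [0.45443289 0.22492904 0.22103069] px 367.73708920187795 151.65727699530515
 axis [-0.02581221 -0.97529185 -0.21940726] [0.17206122 0.08373169 0.06567341]
 ray pts z.19/.21/.235 [[0.4295723  0.21629899 0.2       ]]
top red 467 [ 0.55061235 -0.19479027  0.15414928]
 jaws [[0.5789220333099365, -0.2713315486907959], [0.5253973007202148, -0.1266159862279892]] 0.15429677 mid [ 0.55215967 -0.19897377] ydir deg -69.7025
 grip 444 [ 0.48905807 -0.22094443  0.21910097] [ 0.47263648 -0.24357557  0.19216565] [ 0.50795711 -0.20083662  0.22449728] px 430.8018018018018 203.67117117117118
 axis [-0.35550961  0.92770654 -0.11390122] [0.25413523 0.1475806  0.08785283]
 ray pts z.19/.21/.235 [[ 0.49245727 -0.22571299  0.2       ]]
```

Call:
{"fn": "step_arm", "kwargs": {
  "moves": [
    [0, 0, -50, 0, 0, 0, 85],
    [0, 0, -100, 0, 0, 0, 85],
    [-30, -30, -125, 0, 0, -0.14, 85],
    [-60, -60, -125, 0, 0, -0.28, 85],
    [-95, -90, -125, 0, 0, -0.42, 85],
    [-125, -120, -125, 0, 0, -0.56, 85],
    [-155, -150, -125, 0, 0, -0.56, 85],
    [-185, -180, -125, 0, 0, -0.56, 85]
  ]
}}

```text
clock: 0.9
tcp_pos: [0.3526, 0.392, 0.3324]
orientation: [0.295, -3.127, 0.001]
contact_force: [0.5, -0.2, 1.0]
grip_width: 0.085
gripper_force: 0.0
```

```bash
cat >> h.py <<'E'
def plan(pts,yaw):
    o=r.get_obs(); M=R.from_rotvec(o['orientation']); yd=np.array([np.cos(yaw),np.sin(yaw),0])
    z=np.array([0,0,-1.]); T=R.from_matrix(np.c_[np.cross(yd,z),yd,z])
    print('t',o['clock'],'tcp',o['tcp_pos'].round(4),'w',o['grip_width'],'F',o['contact_force'].round(1))
    print('shift',M.inv().apply(np.atleast_2d(pts)-o['tcp_pos']).round(4)*1000,'turn',(M.inv()*T).as_rotvec().round(3))
E
python3 -c "
from h import *
plan([.44,.209,.30],np.radians(101))"
```

```text
t 0.9 tcp [0.3526 0.392  0.3324] w 0.08500471807060395 F [ 0.5 -0.2  1. ]
shift [[ -51.7 -196.1   32.4]] turn [-0.    -0.    -0.004]
```

Call:
{"fn": "step_arm", "kwargs": {
  "moves": [
    [-10, -40, 0, 0, 0, 0, 85],
    [-20, -80, 0, 0, 0, 0, 85],
    [-30, -120, 5, 0, 0, 0, 85],
    [-40, -155, 10, 0, 0, 0, 85],
    [-50, -185, 15, 0, 0, 0, 85],
    [-52, -196, 20, 0, 0, 0, 85],
    [-52, -196, 20, 0, 0, 0, 85],
    [-52, -196, 20, 0, 0, 0, 85]
  ]
}}

```text
clock: 1.7
tcp_pos: [0.4392, 0.2125, 0.3126]
orientation: [0.297, -3.127, -0.001]
contact_force: [0.0, 0.3, -0.2]
grip_width: 0.085
gripper_force: 0.0
```

```bash
python3 - <<'E'
from h import *
f=grab('wrist');cv2.imwrite('pics/w0.png',f['image'][:,:,::-1])
C=cloud(f);im=f['image'].astype(int);u,v=np.meshgrid(np.arange(560),np.arange(420))
print('cam',rays(f,[[280,210]]))
g=(im.max(2)<70)&(C[...,2]>.18)&(C[...,2]<.24)&(np.hypot(C[...,0]-.44,C[...,1]-.209)<.05)&(f['depth']>0)
G=C[g];print(len(G),np.median(G,0),G.min(0),G.max(0))
if len(G): print(cv2.minAreaRect(G[:,:2].astype(np.float32)), cv2.minAreaRect(np.c_[u[g],v[g]].astype(np.float32)))
plan([.44,.209,.30],np.radians(101))
E
```

```text
cam (array([0.37439417, 0.20039624, 0.47923356]), array([[ 0.26162474,  0.04834493, -0.96396154]]))
892 [0.43501268 0.20435313 0.21930592] [0.42373027 0.18862457 0.21090055] [0.45199095 0.22818954 0.22330357]
((0.4381047487258911, 0.20898652076721191), (0.022271236404776573, 0.03779466077685356), 12.306267738342285) ((275.7450866699219, 198.55783081054688), (30.272104263305664, 51.18830490112305), 88.53119659423828)
t 1.75 tcp [0.4392 0.2129 0.3127] w 0.08508290534115315 F [0.2 0.2 0.4]
shift [[-0.1 -4.  12.7]] turn [ 0.001 -0.    -0.001]
```

View pics/w0.png

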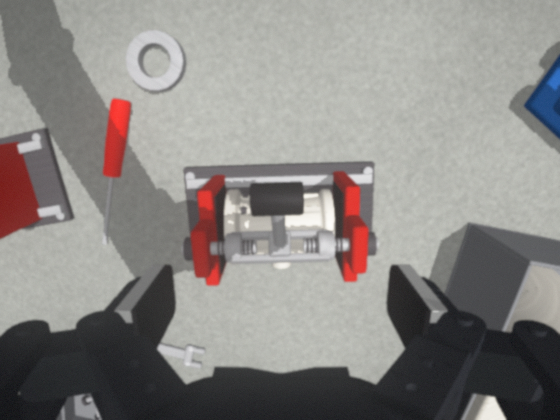

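The wrist view shows the grip at (276,199), level and centred between the fingers (150,310) and (410,310). It lies along the closing direction, so I go down and grip its flat ends.

Call:
{"fn": "step_arm", "kwargs": {
  "moves": [
    [0, -4, 40, 0, 0, 0, 85],
    [0, -4, 80, 0, 0, 0, 85],
    [0, -4, 110, 0, 0, 0, 85],
    [0, -4, 124, 0, 0, 0, 85],
    [0, -4, 124, 0, 0, 0, 60],
    [0, -4, 124, 0, 0, 0, 50],
    [0, -4, 124, 0, 0, 0, 36],
    [0, -4, 124, 0, 0, 0, 36]
  ],
  "grip_force": 30
}}

```text
clock: 2.55
tcp_pos: [0.4409, 0.2095, 0.1903]
orientation: [-0.298, 3.126, 0.005]
contact_force: [-1.6, 5.5, 2.9]
grip_width: 0.0389
gripper_force: 31.2
```

```bash
python3 - <<'E'
from h import *
f=grab('wrist');cv2.imwrite('pics/w1.png',f['image'][:,:,::-1])
plan([.44,.209,.19],np.radians(101.5))
E
```

```text
t 2.6 tcp [0.441  0.2095 0.1903] w 0.03892579742653352 F [-2.7  4.2  4.2]
shift [[ 1.  -0.4  0.3]] turn [ 0.003  0.002 -0.011]
```

View pics/w1.png

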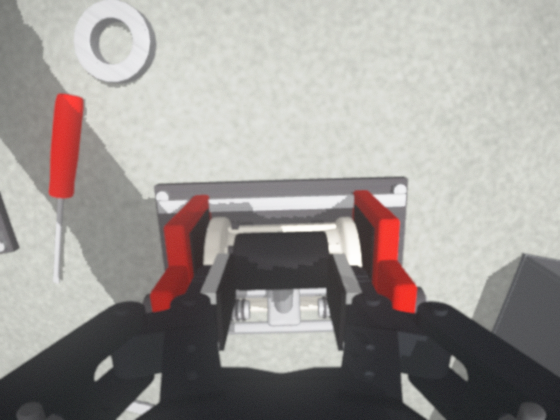

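The roller is held by its ends, at (282,258) between the pads, with 38.9 mm opening and 31 N. Next is the first half of the arc.

Call:
{"fn": "step_arm", "kwargs": {
  "moves": [
    [-8, 0, -6, 0, 0, 0, 36],
    [-16, 0, -11.5, 0, 0, 0, 36],
    [-25, 0, -16, 0, 0, 0, 36],
    [-34.5, 0, -19.5, 0, 0, 0, 36],
    [-44, 0, -22, 0, 0, 0, 36],
    [-54, 0, -24, 0, 0, 0, 36],
    [-64, 0, -24.5, 0, 0, 0, 36],
    [-64, 0, -24.5, 0, 0, 0, 36]
  ]
}}

```text
clock: 3.4
tcp_pos: [0.5061, 0.224, 0.2168]
orientation: [-0.298, 3.12, 0.011]
contact_force: [-0.6, 9.3, 9.7]
grip_width: 0.0384
gripper_force: 32.0
```

```bash
python3 - <<'E'
from h import *
f=grab('scene');cv2.imwrite('pics/s1.png',cv2.resize(f['image'][80:300,250:500,::-1],None,fx=2,fy=2))
plan([.505,.222,.216],np.radians(101.5))
E
```

```text
t 3.45 tcp [0.5061 0.224  0.2168] w 0.03830079474654013 F [0.  8.3 9. ]
shift [[ 1.5 -1.8  0.8]] turn [ 0.006  0.008 -0.01 ]
```

View pics/s1.png

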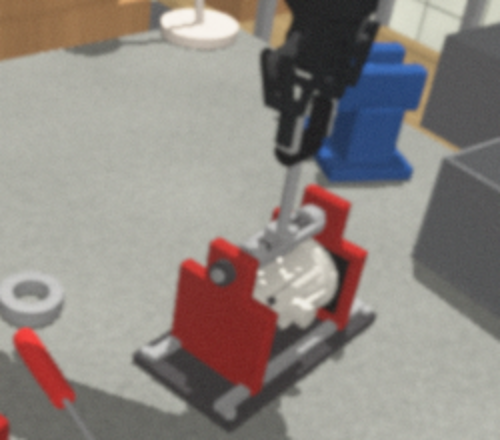

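The bar stands upright, with the grip at about (300,140) in the crop and held between the fingers; forces are about 9 N. I go on down the far side.

Call:
{"fn": "step_arm", "kwargs": {
  "moves": [
    [-11.5, -0.5, 0.5, 0, 0, 0, 36],
    [-21.5, -1, 2, 0, 0, 0, 36],
    [-36, -2, 6, 0, 0, 0, 36],
    [-49.5, -2, 12, 0, 0, 0, 36],
    [-59.5, -2, 18.5, 0, 0, 0, 36],
    [-69, -2, 26, 0, 0, 0, 36],
    [-77, -2, 35, 0, 0, 0, 36],
    [-83.5, -2, 43, 0, 0, 0, 36]
  ]
}}

```text
clock: 4.25
tcp_pos: [0.5879, 0.2421, 0.1734]
orientation: [-0.303, 3.119, 0.018]
contact_force: [-9.0, 14.0, 35.9]
grip_width: 0.0389
gripper_force: 34.5
```

Call:
{"fn": "step_arm", "kwargs": {
  "moves": [
    [0, 0, 0, 0, 0, 0, 36],
    [0, 0, 0, 0, 0, 0, 36],
    [0, 0, 0, 0, 0, 0, 36]
  ]
}}

```text
clock: 4.55
tcp_pos: [0.5877, 0.2421, 0.1736]
orientation: [-0.304, 3.119, 0.018]
contact_force: [2.2, 15.1, 3.6]
grip_width: 0.0386
gripper_force: 33.1
```

```bash
python3 - <<'E'
from h import *
f=grab('scene');cv2.imwrite('pics/s2.png',cv2.resize(f['image'][80:300,250:500,::-1],None,fx=2,fy=2))
plan([.585,.238,.173],np.radians(101.5))
E
```

```text
t 4.6 tcp [0.5877 0.2421 0.1736] w 0.03882386197680038 F [ 1.4 16.   3.6]
shift [[ 3.5 -3.5  0.5]] turn [ 0.01   0.009 -0.007]
```

View pics/s2.png

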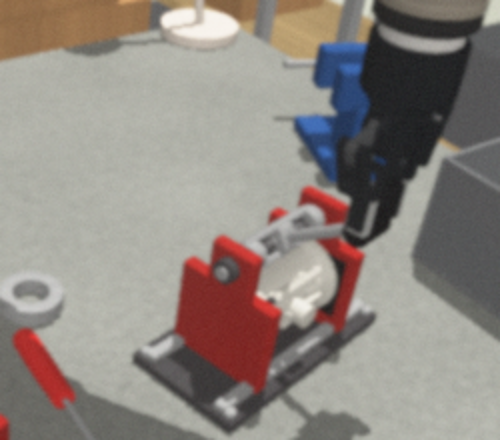

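The bar has swung to the far side, with the grip at about (360,225) in the crop at the expected spot. I open and lift clear.

Call:
{"fn": "step_arm", "kwargs": {
  "moves": [
    [0, -3, 0, 0, 0, 0, 60],
    [0, -3, 0, 0, 0, 0, 85],
    [0, -3, 0, 0, 0, 0, 85],
    [0, -3, 0, 0, 0, 0, 85],
    [0, -3, 0, 0, 0, 0, 85],
    [0, -3, -20, 0, 0, 0, 85],
    [0, -3, -60, 0, 0, 0, 85],
    [0, -3, -100, 0, 0, 0, 85]
  ]
}}

```text
clock: 5.4
tcp_pos: [0.586, 0.2292, 0.2706]
orientation: [0.294, -3.126, 0.002]
contact_force: [1.0, -0.0, 0.9]
grip_width: 0.0847
gripper_force: 0.0
```

Call:
{"fn": "step_arm", "kwargs": {
  "moves": [
    [20, 0, -20, 0, 0, 0, 85],
    [20, 0, -20, 0, 0, 0, 85],
    [20, 0, -20, 0, 0, 0, 85]
  ]
}}

```text
clock: 5.7
tcp_pos: [0.5669, 0.226, 0.2903]
orientation: [-0.295, 3.127, 0.0]
contact_force: [-0.8, 0.5, -0.7]
grip_width: 0.0849
gripper_force: 0.0
```

```bash
python3 - <<'E'
from h import *
f=grab('wrist');cv2.imwrite('pics/w2.png',f['image'][:,:,::-1])
C=cloud(f);im=f['image'].astype(int)
g=(im.max(2)<70)&(C[...,2]>.17)&(C[...,2]<.24)&(np.hypot(C[...,0]-.585,C[...,1]-.238)<.04)&(f['depth']>0)
G=C[g];print(len(G),np.median(G,0),G.min(0),G.max(0),cv2.minAreaRect(G[:,:2].astype(np.float32)))
plan([.585,.238,.173],np.radians(101.5))
E
```

```text
1185 [0.5822428  0.24065652 0.20373053] [0.56898167 0.22170197 0.19290594] [0.59692516 0.26119495 0.20773655] ((0.5830903649330139, 0.24140305817127228), (0.021697185933589935, 0.03669801354408264), 12.513653755187988)
t 5.75 tcp [0.5666 0.2259 0.2892] w 0.0852243206574687 F [-0.5  0.1 -0.5]
shift [[-20.5   8.5 116.2]] turn [-0.    -0.001 -0.013]
```

View pics/w2.png

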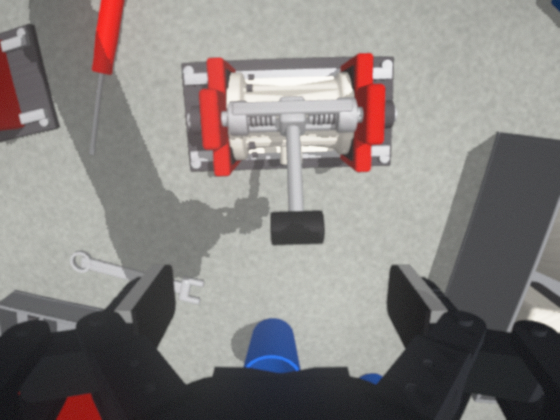

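The grip, at (297,228) in the wrist view, now sits at 194 mm centre height (192 expected at the stop). The jaws are in on the housing and the gripper is clear.

```bash
python3 -c "
from bench import r
print(r.hand_in())"
```

```text
the job is handed in; nothing more can be done
None
```

I swung the bar of the frame with the housing over to the far side, let go and handed the job in. The grip measured about 194 mm high (192 mm at the stop), or roughly 1.89 rad, and the empty frame was never touched; the hand-in returned no verdict.

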